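Snap the detector head into its spring-clip mount

TASK

Put the square black detector head, aperture up, into the grey spring-clip mount and press it straight down until both orange clips have snapped over its metal foot flange and hold it down on the red plunger, then let go. Press gently: the clips give way at well under 15 N, and the delicate head must not be rammed onto the hard seat below them with more than about 20 N. How high the seat stands in the mount is not known beforehand, so feel for the snap; leave the other things on the table where they are.

Things in the scene. Friction and masses are not known exactly. Their poses are not given: they have to be found in the camera images.
- head: Loose detector head, about 120 g, 26 mm high: bright metal foot flange (46 mm square up to 3 mm height, with a 50 mm square lip from 3 to 5 mm), on it a centred black body 38 x 38 mm from 5 to 26 mm with a round aperture on top. Origin: centre of the underside; x and y along the sides, z up to the aperture. Grasp the black body. All four quarter turns fit the mount.
- mount: Fixed mount; origin: centre of the underside of its grey foot plate (100 along x, 76 along y, 10 mm thick), z up; a dark sleeve rises to 36 mm. On it a carrier with a flat aluminium seat (52 x 50 mm, centred); clips at its +x and -x ends. Its +y and -y sides are open for the fingers: hold the head along y. Four corner lugs, 8 mm above the seat, leave the flange 1.7 mm each way in y.
- clip_a (a joint): Orange spring clip at the mount's +x end, 16 mm wide, top 21 mm above the seat: 0 rad closed, about 0.14 when pushed outward, springs back. It slopes inward (22 degrees from vertical) to a tip 22 mm from the axis that overlaps the flange lip by 3 mm; catch underside 7 mm above the seat. The lip meets the slope when the head's underside is about 12 mm above the seat.
- clip_b (a joint): The same clip at the mount's -x end. Pushing the lip past both takes a downward force that climbs over some 7 mm of travel to a peak of 4 to 10 N, drops for the next 3 mm and falls to nothing (the head is even drawn down) as they snap over the lip and close to 0 rad, the head's underside then 2 mm above the seat.
- plunger (a joint): Red sprung plunger, 16 mm square, in the middle of the seat: 0 m free (top 6 mm above the seat), grows as pressed; about 0.004 while the head is latched under the clips, 0.006 when the head touches the hard seat. Pushes back with 2 to 5 N. Below the latched place only 2 mm of travel remain before the seat, where force rises steeply.
- solvent_bottle: Bystander: amber bottle, 38 mm diameter, 87 mm high; origin at the centre of its underside.
- brass_weight: Bystander: brass weight, 28 mm diameter, 47 mm high; origin at the centre of its underside.
- beam_block: Bystander: upright black plate with a yellow sign, 12 x 50 x 50 mm; origin at the centre of its underside.
- iris: Bystander: black iris ring lying flat, 36 mm wide, 8 mm high, with a small lever; origin at the centre of its underside.
- mount_low (a point): Point on the mount's axis, 46 mm above its underside: the lowest place of the seat. The seat really lies 0 to 18 mm above this point; that height is locked, differs from start to start and is not measured.
There are look-alikes about, which are no part of the job. Leave any purple look-alike of the head alone.

How it is judged (in metres and radians):
On the way:
1. the head, centred over the mount, pushes both clips outward (value of joint each of clip_a, clip_b above 0.05 rad and contact force between head and mount above 0.5 N and horizontal distance between head and mount below 0.006 m), for 0.05 s.
At the end, for the whole second after the job is handed in: The head sits in the mount, within 4 mm of its axis and level to 0.06 rad, aperture up, at rest; both clips have sprung back (below 0.05 rad) over its flange and hold it down so that the plunger stays pressed by more than 3 mm (value of joint plunger above 0.003 m and value of joint each of clip_a, clip_b below 0.05 rad and horizontal distance between head and mount below 0.004 m and angle between head's own z axis and vertical below 0.06 rad and linear speed of head below 0.01 m/s); the robot touches nothing.
It fails at once if the head is rammed onto the hard seat of the mount with more than 25 N (contact force between head and seat above 25 N).
It fails at once if a bystander is moved by more than 15 mm (distance of any of solvent_bottle, brass_weight, beam_block, iris from where it was at the start of the episode above 0.015 m).
It also fails if it takes over 45 s, if anything falls off the work surface, if the arm or the gripper's body presses on something with over 40 N, if the wrist force passes 120 N, or if a joint passes its speed limit or range.

ROBOT

A 6-joint arm with a two-finger parallel gripper is mounted at the origin on a cart in front of the work surface, level with it; the furniture and walls round the work are solid. World frame = base frame: x ahead of the robot, y to its left, z up, the work surface at z = 0. Lengths are in mm, angles in rad, forces in N, time in s.
With the tool pointing down it reaches from about 400 to 925 mm from the base axis. Payload 12.5 kg.
Tool frame: the origin (TCP) lies midway between the tips of the shut fingers; the grasp point (between the pads) lies 19 mm behind it (env.pinch_z is the z of the grasp point in the tool frame, in mm); z points along the fingers, y is the line along which they close (so a half turn about z gives the same grasp; the last joint's range is limited). The gripper opens to 95 mm and grips with 3 to 60 N. Pads are 20 mm wide; open, the fingers measure 119 mm over their backs; the gripper's body (75 mm by 180 mm) begins 59 mm behind the grasp point.
Start: joints at [-0.106, 0.491, 1.559, -0, 1.092, -0.106], TCP at [625.017, 0.021, 214.661] pointing down, gripper open.
Joint ranges: [-3.1, 3.1], [-0.84, 2.19], [0.05, 2.79], [-1.13, 4.28], [0.06, 2.93], [-2.69, 2.69]. Speed limits (rad/s): [2.22, 2.22, 2.79, 3.14, 3.14, 3.14].

INTERFACE

Orientations are given as [roll, pitch, yaw] about the fixed x, y, z axes, in that order (R = Rz(yaw) Ry(pitch) Rx(roll)).
In Python, from cell import env, eyes gives the robot as it stands.
- The arm moves only by the shell command python3 -m inch 'ROWS'. ROWS is JSON, a list of rows, each a list of 3 entries, a list of its own where there are three numbers: the shift along the tool's x, y, z in units of 60 mm (1.0 is 60 mm), then the turn about the tool's z in units of 5 degrees (1.0 is 5 degrees), then the closure, from -1 (fully open) to 1 (shut). In form: [[[tx, ty, tz], turn, claw], ...]. A call has exactly 10 rows; each row shifts and turns the commanded pose from where the row before left it, along the tool's axes as they then stand; what a row does not reach is not made up. A row lasts 1/8 s, in which the tool goes at most 62.5 mm and 10.7 degrees, less where a joint would pass 70% of its speed; a pose out of reach is approached as far as the arm can. A call is refused whole if a number of a shift passes 1 or a number of a turn 1, either way. A call with a gripper value outside its range is refused whole. The fingers move at their own pace and stop on an object; the grip force is fixed at half the most. Time passes only in rows, so rows that do not move let the fingers close, or fill a call up. It gives the time, the measured TCP pose, the force, the opening and the grip force at its end, in the units of the state.
- env.state(): the state, without advancing time (a new reading comes with each control period).
- eyes.read_camera(name): name is "side" or "top"; returns a dict with "pixels" (420x560x3 uint8, red, green, blue), "fx", "fy", "cx", "cy" (pixels), "distortion" ([k1, k2, p1, p2, k3] as OpenCV has them; the pictures are not rectified), "extrinsics" (4x4, takes a point from world to camera coordinates). Camera axes: x right, y down, z forward; pixel columns grow to the right and rows downward; lengths in mm; the calibration is good to about 2 mm. A picture is of the moment at which its call begins. There is no depth.
- env.job_done(): hands the job in; it is judged then, once.
Trained networks look in a picture, given as the dict that the camera call returned (one of the last four; its "shot" number tells which), for a name from the list of things; names that differ only in an ending like _2 or _b are one class to them, and where a whole thing is asked for, a point or a joint stands for the part that bears it (a point fixed in the world has none). Each returns a list of dicts, best first, with "score" (0 to 1); they miss things now and then, are a little off and sometimes report something else, mostly with a low value. They report only what shows in the picture. A call takes as long as a camera call. They do not tell look-alikes from the thing itself.
- eyes.boxes_of(name, picture): "centre" ([row, column] in pixels, amid what is visible of it).
- eyes.cut_out(name, picture): "mask" (420x560 bool, what is visible of it) and "centre" ([row, column] in pixels, amid what is visible of it).
- eyes.spot_point(name, picture): "centre" ([row, column] in pixels: a listed point, or the origin of a listed thing).
The state is a dict: "t": time; "joints": joint angles; "qvel": joint speeds; "tau": joint torques, N m; "eef_pos": TCP position; "tcp_rot": TCP orientation; "ft_force": force on the tool from outside, world axes, zero at the start; "moment": the same for the moment, N m; "opening": opening from 0.0 (shut) to 1.0 (fully open); "grip_force": force on a finger pad.
Only numpy, scipy, OpenCV 4.12 (cv2) and the standard library are available. Lean on these libraries where they do the work, as an engineer would, in place of code of your own. Each camera call takes 0.05 s, during which the arm holds its last target. There are 200 camera calls.

## Working session

There is one attempt and no reset: what is moved stays moved. The work goes in short steps, Python scripts to look and compute and a shell command to move; the robot and the scene stay as the last step left them, time stands still between calls to the robot, and variables do not carry over. Pictures are saved under pics/ and viewed, at most 10 in all, crops included, and the job is handed in when it is done.

```bash
mkdir -p pics; cat > h.py <<'E'
import numpy as np, cv2
from cell import env, eyes
def ray(p,rc):
    K=np.array([[p["fx"],0,p["cx"]],[0,p["fy"],p["cy"]],[0,0,1]])
    u=cv2.undistortPoints(np.array([[[rc[1],rc[0]]]],float),K,np.array(p["distortion"],float))[0,0]
    E=np.array(p["extrinsics"]);R=E[:3,:3];o=-R.T@E[:3,3]
    return o,R.T@np.array([u[0],u[1],1.])
def atz(p,rc,z):
    o,d=ray(p,rc);return o+d*(z-o[2])/d[2]
def tri(p1,a,p2,b):
    o1,d1=ray(p1,a);o2,d2=ray(p2,b)
    s=np.linalg.lstsq(np.c_[d1,-d2],o2-o1,rcond=None)[0]
    x,y=o1+d1*s[0],o2+d2*s[1];return (x+y)/2,np.linalg.norm(x-y)
def proj(p,X):
    K=np.array([[p["fx"],0,p["cx"]],[0,p["fy"],p["cy"]],[0,0,1]]);E=np.array(p["extrinsics"])
    q=cv2.projectPoints(np.array([X],float),cv2.Rodrigues(E[:3,:3])[0],E[:3,3],K,np.array(p["distortion"],float))[0][0,0]
    return q[::-1]
def save(p,n): cv2.imwrite("pics/"+n,p["pixels"][:,:,::-1])
E
python3 - <<'E'
from h import *
np.set_printoptions(precision=1,suppress=True)
P={n:eyes.read_camera(n) for n in("side","top")}
import pickle
pickle.dump(P,open("p0.pkl","wb"))
for n,p in P.items():
    save(p,n+"0.png"); print(n,ray(p,(210,280))[0])
    for t in("head","mount","mount_low","clip_a","plunger","iris","beam_block","brass_weight","solvent_bottle"):
        print(n,t,[(np.round(r["centre"],1).tolist(),round(r["score"],2)) for r in eyes.spot_point(t,p)])
E
```

```text
side [ 318.5 1210.   622.4]
side head [([284.4, 305.1], 0.86), ([253.1, 317.3], 0.59)]
side mount [([200.8, 329.0], 0.84)]
side mount_low [([187.2, 331.8], 0.67), ([215.0, 217.1], 0.25)]Traceback (most recent call last):
  File "<stdin>", line 9, in <module>
ValueError: it knows: beam_block, brass_weight, head, iris, mount, mount_low, solvent_bottle
```

```bash
python3 - <<'E'
from h import *
np.set_printoptions(precision=1,suppress=True)
P={n:eyes.read_camera(n) for n in("side","top")}
import pickle
pickle.dump(P,open("p0.pkl","wb"))
for n,p in P.items():
    save(p,n+"0.png"); print(n,ray(p,(210,280)))
    for t in("head","mount","mount_low","iris","beam_block","brass_weight","solvent_bottle"):
        print(n,t,[(np.round(r["centre"],1).tolist(),round(r["score"],2),atz(p,r["centre"],46 if 'low' in t else 0)) for r in eyes.spot_point(t,p)])
E
```

```text
side (array([ 318.5, 1210. ,  622.4]), array([ 0.2, -0.8, -0.5]))
side head [([283.2, 306.0], 0.93, array([508.6, 373.3,   0. ])), ([252.6, 316.9], 0.62, array([512.2, 261.3,   0. ]))]
side mount [([202.8, 324.0], 0.93, array([545.4,  34.6,   0. ])), ([240.4, 246.9], 0.16, array([670.3, 255.9,   0. ]))]
side mount_low [([185.0, 328.7], 0.88, array([537.3,  26. ,  46. ]))]
side iris [([238.4, 249.0], 0.59, array([668.6, 246.6,   0. ]))]
side beam_block [([305.7, 262.6], 0.83, array([568.1, 462.2,   0. ])), ([237.3, 245.2], 0.71, array([678.2, 244.5,   0. ]))]
side brass_weight [([214.3, 219.2], 0.5, array([772.8, 162. ,   0. ]))]
side solvent_bottle [([199.4, 260.3], 0.91, array([702.8,  60.9,   0. ]))]
top (array([ 529.1,  239.5, 1223.3]), array([ 0.1,  0. , -1. ]))
top head [([260.8, 227.8], 0.69, array([512.7, 368.9,   0. ])), ([257.2, 276.8], 0.68, array([521.2, 254.8,   0. ]))]
top mount [([250.8, 370.8], 0.59, array([536.1,  35.5,   0. ]))]
top mount_low [([251.7, 372.8], 0.97, array([533.9,  38.7,  46. ]))]
top iris [([195.0, 275.1], 0.46, array([666.7, 259. ,   0. ]))]
top beam_block [([236.4, 187.8], 0.62, array([569.5, 462.9,   0. ]))]
top brass_weight [([148.1, 314.2], 0.64, array([778.1, 166.9,   0. ]))]
top solvent_bottle [([185.0, 362.2], 0.72, array([690.6,  54.3,   0. ]))]
```

View pics/side0.png

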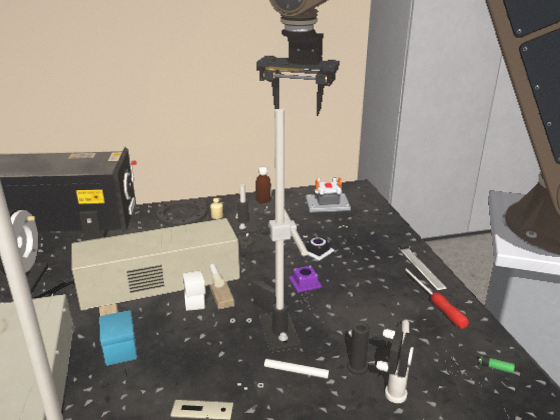

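View pics/top0.png

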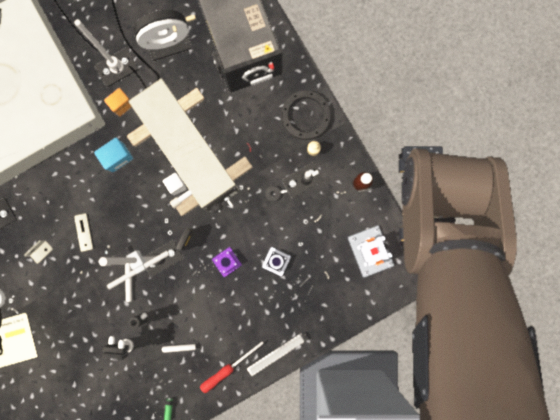

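Side picture: the purple look-alike is at about (row 280, col 305), the black head with metal flange at (245, 318), and the mount with orange clips and red plunger at (190, 328). Top picture: purple at (261, 225), black head at (261, 277), mount at (250, 372).

Candidates for the head (top view): purple block (261, 225), black block with bright flange (261, 277), dark ring/iris parts near (193, 272). I choose the one at (261, 277) and check it in a close crop.

```bash
python3 - <<'E'
from h import *
import pickle
P=pickle.load(open("p0.pkl","rb"))
def c(n,r,q,h=32,w=32): return cv2.resize(P[n]["pixels"][r-h:r+h,q-w:q+w,::-1],(390,290*1),interpolation=cv2.INTER_CUBIC)
a=np.vstack([np.hstack([c("top",261,277,24,32),c("side",246,318,24,32)]),np.hstack([c("top",250,372,24,32),c("side",194,328,24,32)])])
cv2.imwrite("pics/crop.png",a)
E
```

```text
(no output)
```

View pics/crop.png

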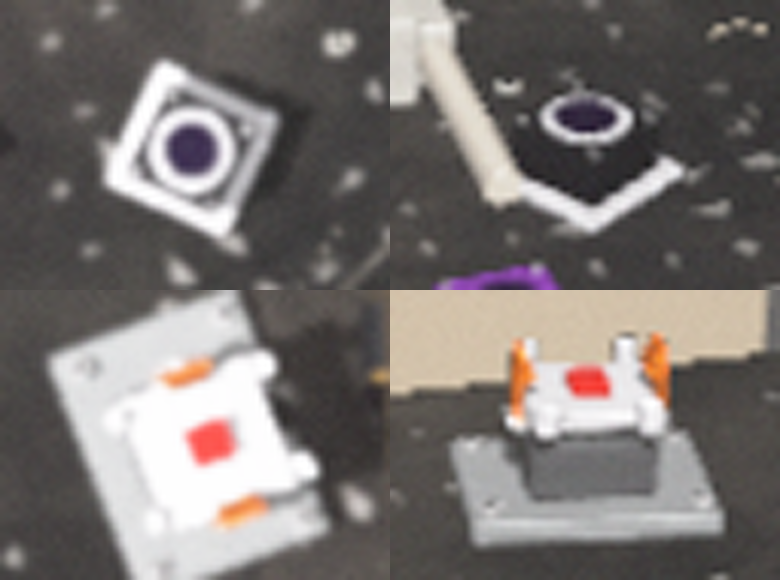

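The crop confirms it: black body, bright flange, aperture up (unlike the purple one). Mount below: clips at the crop's upper and lower ends (top), red plunger in the middle. Measure.

```bash
python3 - <<'E'
from h import *
import pickle
np.set_printoptions(precision=1,suppress=True)
P=pickle.load(open("p0.pkl","rb"));T,S=P["top"],P["side"]
sx,sy=390/64,290/48
f=lambda r0,c0,x,y:((r0-24)+(y+.5)/sy-.5,(c0-32)+(x+.5)/sx-.5)
ht=lambda x,y:f(261,277,x,y); hs=lambda x,y:f(246,318,x,y)
mt=lambda x,y:f(250,372,x,y); ms=lambda x,y:f(194,328,x,y)
print("aperture",tri(T,ht(190,150),S,hs(195,116)))
C=np.array([atz(T,ht(*q),4) for q in[(165,62),(278,118),(228,235),(105,182)]])
print("flange",C.mean(0)); 
for i in range(4):
    d=C[(i+1)%4]-C[i];print(np.linalg.norm(d),np.degrees(np.arctan2(d[1],d[0]))%90)
print("flange front corner side", tri(T,ht(105,182),S,hs(200,222)))
print("plunger",tri(T,mt(211,152),S,ms(198,93)))
a,b=atz(T,mt(187,84),75),atz(T,mt(243,222),75)
print("clips",a,b,(a+b)/2,np.degrees(np.arctan2(*(a-b)[1::-1])))
print("clip tops side", tri(T,mt(187,80),S,ms(265,50)),tri(T,mt(243,222),S,ms(130,55)))
# foot plate
q=[atz(T,mt(*k),10) for k in[(48,67),(240,2),(330,237)]]
for u,v in((0,1),(1,2)):
    d=q[u]-q[v];print("foot",np.linalg.norm(d),np.degrees(np.arctan2(d[1],d[0])))
print("head tops spot",tri(T,(257.2,276.8),S,(252.6,316.9)),"mount",tri(T,(250.8,370.8),S,(202.8,324)),"low",tri(T,(251.7,372.8),S,(185,328.7)))
s=env.state();print(s["tcp_rot"],s["eef_pos"],env.pinch_z,s["ft_force"],s["t"])
E
```

```text
aperture (array([512.2, 256.9,  26.6]), np.float64(0.8496901659780676))
flange [511.8 255.6   4. ]
48.13656033267473 63.51347572946983
48.66917574902525 67.0088900934364
51.00494729692614 66.63158377968412
51.35331491193699 63.708077856297365
flange front corner side (array([501. , 289.8,   5.6]), np.float64(3.63268138030806))
plunger (array([536.4,  36.5,  51. ]), np.float64(0.9047890435352582))
clips [560.5  49.   75. ] [510.5  29.3  75. ] [535.5  39.1  75. ] 21.54635675153593
clip tops side (array([536.2,  44.8,  75.3]), np.float64(52.24162462659222)) (array([537.2,  34.6,  67.9]), np.float64(55.23412751590799))
foot 77.53458311865194 108.80546091476785
foot 96.0301164435945 20.345432694573105
head tops spot (array([517.5, 254.1,  -5.3]), np.float64(7.4329428499283585)) mount (array([540.5,  36.7,   1.7]), np.float64(8.845887939277207)) low (array([534.3,  40. ,  52.9]), np.float64(0.8699566135812948))
[3.1 0.  1.6] [625.    0.  214.7] -18.8 [ 0.3 -0.9  0.2] 1.05
```

```bash
python3 - <<'E'
from h import *
import pickle
np.set_printoptions(precision=2,suppress=True)
P=pickle.load(open("p0.pkl","rb"));T,S=P["top"],P["side"]
def cen(p,r,q,h,fn):
    I=p["pixels"][r-h:r+h,q-h:q+h].astype(float);w=fn(I[...,0],I[...,1],I[...,2]);yy,xx=np.mgrid[r-h:r+h,q-h:q+h]
    return ((yy*w).sum()/w.sum(),(xx*w).sum()/w.sum()),w.sum()
red=lambda r,g,b:np.clip((r-np.maximum(g,b)-60)/150,0,1)*(abs(g-b)<35)
org=lambda r,g,b:np.clip((g-b-30)/80,0,1)*(r>g+40)
pt,ps=cen(T,251,374,8,red),cen(S,185,328,8,red);print(pt,ps)
print("plunger",tri(T,pt[0],S,ps[0]))
a,b=cen(T,239,371,7,org),cen(T,262,380,7,org);c,d=cen(S,182,317,7,org),cen(S,181,340,7,org);print(a,b,c,d)
A,ea=tri(T,a[0],S,d[0]);B,eb=tri(T,b[0],S,c[0])
A2,_=tri(T,a[0],S,c[0]);B2,_=tri(T,b[0],S,d[0])
print(A,ea,B,eb,(A+B)/2,A2,_,B2)
for z in(60,66):
    u,v=atz(T,a[0],z),atz(T,b[0],z);print(z,u,v,(u+v)/2,np.degrees(np.arctan2(*(u-v)[1::-1])),np.linalg.norm(u-v))
pur=lambda r,g,b:(np.clip((b-g-12)/25,0,1))
ht,hs=cen(T,261,276,6,pur),cen(S,241,318,7,pur);print(ht,hs,"apert",tri(T,ht[0],S,hs[0]))
for n in P:
    m=eyes.cut_out("head",eyes.read_camera(n)); print(n,[(r["centre"],r["mask"].sum(),cv2.minAreaRect(np.argwhere(r["mask"])[:,::-1].astype(np.float32))) for r in m])
E
```

```text
((np.float64(250.73651452282158), np.float64(374.1428571428572)), np.float64(22.493333333333332)) ((np.float64(184.8657091561939), np.float64(328.1253141831239)), np.float64(18.566666666666666))
plunger (array([536.36,  36.68,  51.43]), np.float64(0.7466099348093609))
((np.float64(239.3279569892473), np.float64(370.4408602150537)), np.float64(4.65)) ((np.float64(262.2434607645875), np.float64(378.9255533199195)), np.float64(6.2125)) ((np.float64(183.13636363636368), np.float64(316.975935828877)), np.float64(9.35)) ((np.float64(181.73093220338978), np.float64(339.5286016949152)), np.float64(11.8))
[535.12  42.58  64.18] 52.715575696969424 [537.09  33.52  55.51] 54.94020991747273 [536.1   38.05  59.84] [561.93  45.7   56.81] 0.40759385664613007 [510.65  27.55  59.05]
60 [561.25  46.11  60.  ] [510.46  27.69  60.  ] [535.86  36.9   60.  ] 19.933964601541454 54.02069278521082
66 [561.08  47.1   66.  ] [510.56  28.78  66.  ] [535.82  37.94  66.  ] 19.933964601541483 53.742075674845395
((np.float64(261.3212321232123), np.float64(276.02750275027506)), np.float64(36.36)) ((np.float64(240.98148148148147), np.float64(317.6728395061728)), np.float64(12.96)) apert (array([512.26, 256.26,  25.71]), np.float64(0.5761535091992839))
side [([280.2, 303.6], np.int64(515), ((303.6219177246094, 277.90240478515625), (22.55929946899414, 27.099096298217773), 77.90524291992188)), ([249.1, 316.3], np.int64(436), ((317.70001220703125, 246.90000915527344), (21.913463592529297, 24.59674835205078), 63.43495178222656)), ([296.1, 265.7], np.int64(594), ((262.1769104003906, 295.31536865234375), (31.876924514770508, 24.186771392822266), 29.74488067626953))]
top [([259.7, 278.0], np.int64(459), ((276.4000549316406, 260.70001220703125), (21.913463592529297, 21.466251373291016), 26.56505012512207)), ([263.0, 227.6], np.int64(437), ((226.19229125976562, 262.0384216308594), (21.355958938598633, 21.355958938598633), 56.3099365234375))]
```

```bash
python3 -m inch '[[[0.71,-0.31,0.25],0,-1],[[0.71,-0.31,0.25],0,-1],[[0.71,-0.31,0.25],0,-1],[[0.71,-0.31,0.25],0,-1],[[0.71,-0.31,0.25],0,-1],[[0.71,-0.31,0.25],0,-1],[[0,0,0],1,-1],[[0,0,0],1,-1],[[0,0,0],1,-1],[[0,0,0],1,-1]]'
cat >> h.py <<'E'
def delta(X,Y,Z,yaw):
    s=env.state();p=np.array(s["eef_pos"]);y=s["tcp_rot"][2]
    d=np.array([X,Y,Z])-p
    print("rows x,y,z",np.round(np.array([np.cos(y)*d[0]+np.sin(y)*d[1],np.sin(y)*d[0]-np.cos(y)*d[1],-d[2]])/60,3),"turn",round((np.degrees(y)-yaw)/5,3),"pos",np.round(p,1),"yaw",round(np.degrees(y),2),"rp",np.round(s["tcp_rot"][:2],4),"f",np.round(s["ft_force"],2),"t",s["t"],"op",s["opening"],s["grip_force"])
E
python3 -c "
from h import *
delta(512.2,256.3,7,65.2)"
```

```text
t: 2.5
eef_pos: [513.5, 255.7, 124.7]
tcp_rot: [3.141, -0.0, 1.219]
ft_force: [-0.6, -0.5, 0.2]
opening: 0.996
grip_force: 0.0
rows x,y,z [ 0.002 -0.023  1.961] turn 0.929 pos [513.5 255.7 124.7] yaw 69.84 rp [ 3.1414e+00 -1.0000e-04] f [-0.55 -0.54  0.23] t 2.5 op 0.9962385468312039 0.0
```

```bash
python3 -m inch '[[[0,0,0],0.93,-1],[[0,-0.02,0.4],0,-1],[[0,0,0.4],0,-1],[[0,0,0.4],0,-1],[[0,0,0.4],0,-1],[[0,0,0.15],0,-1],[[0,0,0.1],0,-1],[[0,0,0.1],0,-1],[[0,0,0],0,-1],[[0,0,0],0,-1]]'
python3 -c "
from h import *
delta(512.2,256.3,7,65.2)
save(eyes.read_camera('side'),'g1.png')"
```

```text
t: 3.75
eef_pos: [512.5, 256.2, 8.0]
tcp_rot: [3.141, -0.0, 1.141]
ft_force: [-0.2, -0.2, -0.1]
opening: 1.001
grip_force: 0.0
rows x,y,z [-0.001 -0.006  0.017] turn 0.031 pos [512.5 256.2   8. ] yaw 65.35 rp [ 3.141e+00 -5.000e-04] f [-0.21 -0.21 -0.12] t 3.75 op 1.0009262541335437 0.0
```

```bash
python3 -c "
import cv2
a=cv2.imread('pics/g1.png')[200:290,258:378];cv2.imwrite('pics/g1c.png',cv2.resize(a,(800,600),interpolation=cv2.INTER_CUBIC))"
```

```text
(no output)
```

View pics/g1c.png

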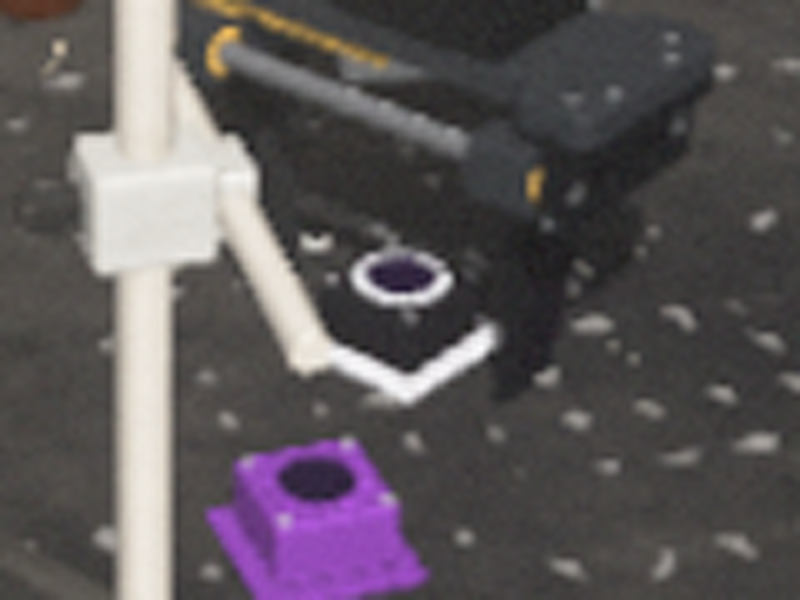

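The crop shows the black head (ring at about (275, 400) of the crop) between the open fingers, right finger at (340, 520). I close now, then check.

```bash
python3 -m inch '[[[0,0,0.01],0,1],[[0,0,0],0,1],[[0,0,0],0,1],[[0,0,0],0,1],[[0,0,0],0,1],[[0,0,0],0,1],[[0,0,0],0,1],[[0,0,0],0,1],[[0,0,0],0,1],[[0,0,0],0,1]]'
python3 -c "
from h import *
delta(512.5,256.2,60,65.2)"
```

```text
t: 5.05
eef_pos: [512.3, 256.1, 7.0]
tcp_rot: [-3.142, 0.0, 1.141]
ft_force: [-1.8, 0.5, 0.4]
opening: 0.401
grip_force: 30.0
rows x,y,z [ 0.003  0.003 -0.883] turn 0.029 pos [512.3 256.1   7. ] yaw 65.35 rp [-3.1415e+00  1.0000e-04] f [-1.8   0.48  0.43] t 5.05 op 0.40141183397451674 30.000121593475342
```

```bash
python3 -m inch '[[[0,0,-0.2],0,1],[[0,0,-0.6],0,1],[[0,0,-0.7],0,1],[[0,0,-0.6],0,1],[[-0.3,0.18,-0.1],0,1],[[-0.7,0.41,0],0,1],[[-0.8,0.48,0],0,1],[[-0.8,0.48,0],0,1],[[-0.45,0.27,0],0,1],[[-0.1,0.06,0],0,1]]'
python3 -m inch '[[[0,0,0],0.9,1],[[0,0,0],0.9,1],[[0,0,0],0.9,1],[[0,0,0],0.9,1],[[0,0,0],0.9,1],[[0,0,0],0.9,1],[[0,0,0],0.9,1],[[0,0,0],0.9,1],[[0,0,0],0.9,1],[[0,0,0],0.9,1]]'
python3 - <<'E'
from h import *
delta(536.1,36.8,100,20)
p=eyes.read_camera("side");save(p,"m1.png")
cv2.imwrite("pics/m1c.png",cv2.resize(p["pixels"][115:220,258:398,::-1],(800,600),interpolation=cv2.INTER_CUBIC))
E
```

```text
t: 6.3
eef_pos: [535.6, 34.9, 138.4]
tcp_rot: [-3.141, 0.001, 1.138]
ft_force: [-0.5, 0.1, -1.3]
opening: 0.398
grip_force: 30.0
t: 7.55
eef_pos: [535.5, 37.9, 138.6]
tcp_rot: [-3.141, 0.001, 0.353]
ft_force: [-0.5, -0.1, -1.1]
opening: 0.394
grip_force: 30.0
rows x,y,z [0.003 0.02  0.643] turn 0.049 pos [535.5  37.9 138.6] yaw 20.24 rp [-3.1412e+00  7.0000e-04] f [-0.5  -0.07 -1.05] t 7.55 op 0.3935145788778774 29.99842017889023
```

View pics/m1c.png

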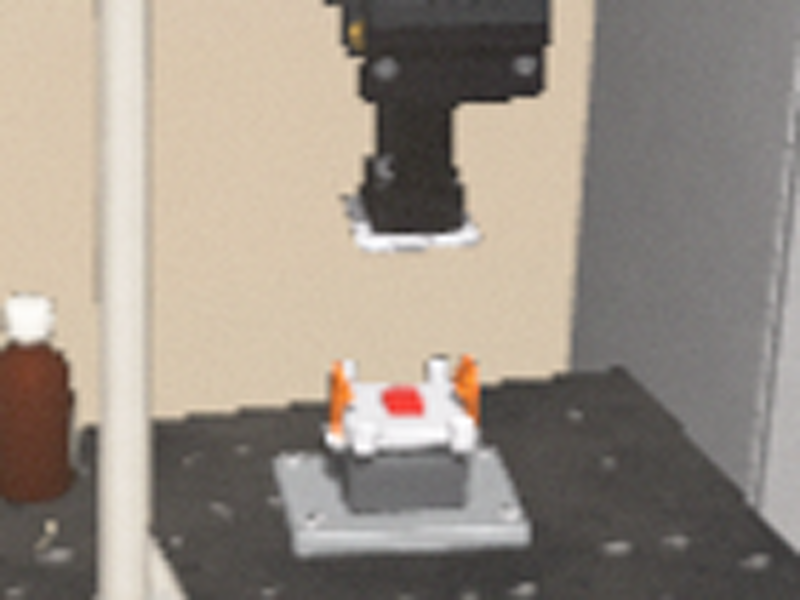

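```bash
python3 - <<'E'
from h import *
p=eyes.read_camera("side")
s=env.state();X=np.array(s["eef_pos"])
print("flange pred rc",proj(p,X-[0,0,3]))
I=p["pixels"].astype(int)
# flange: bright pixels rows 150..162
sub=I[148:162,310:350]; m=(sub.min(2)>190)&(abs(sub[...,0]-sub[...,2])<30); q=np.argwhere(m)+[148,310]
print(len(q),q.min(0),q.max(0),q.mean(0))
c,a=np.cos(.35),np.sin(.35)
for dx,dy in((25,25),(25,-25),(-25,25),(-25,-25)):
    print(dx,dy,np.round(proj(p,X+[c*dx-a*dy,a*dx+c*dy,-2]),1))
E
```

```text
flange pred rc [152.76048915 330.04129589]
54 [154 320] [158 341] [156.42592593 329.31481481]
25 25 [156.8 320.9]
25 -25 [148.7 318.1]
-25 25 [156.2 342.4]
-25 -25 [148.1 338.9]
```

```bash
python3 -m inch '[[[0,0.016,0.1],0.05,1],[[0,0,0.2],0,1],[[0,0,0.2],0,1],[[0,0,0.2],0,1],[[0,0,0.2],0,1],[[0,0,0.1],0,1],[[0,0,0.05],0,1],[[0,0,0],0,1],[[0,0,0],0,1],[[0,0,0],0,1]]'
python3 - <<'E'
from h import *
delta(536.1,36.8,60,20)
p=eyes.read_camera("side");save(p,"m2.png")
t=eyes.read_camera("top");save(t,"m2t.png")
f=lambda p,r,c:cv2.resize(p["pixels"][r-30:r+30,c-20:c+20,::-1],(400,600),interpolation=cv2.INTER_CUBIC)
cv2.imwrite("pics/m2c.png",np.hstack([f(p,180,329),f(t,250,374)]))
E
```

```text
t: 8.9
eef_pos: [536.5, 36.4, 76.4]
tcp_rot: [3.141, -0.001, 0.351]
ft_force: [1.1, 0.3, -0.5]
opening: 0.401
grip_force: 30.0
rows x,y,z [-0.004 -0.009  0.273] turn 0.02 pos [536.5  36.4  76.4] yaw 20.1 rp [ 3.1413e+00 -6.0000e-04] f [ 1.14  0.26 -0.51] t 8.9 op 0.40114535620127173 29.99983549118042
```

View pics/m2c.png

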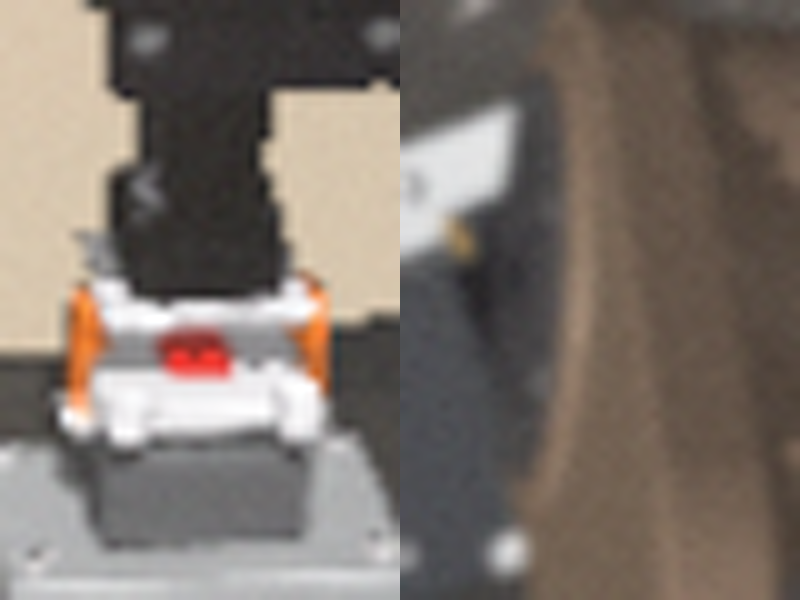

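```bash
python3 -m inch '[[[0,0,0.03],0,1],[[0,0,0.03],0,1],[[0,0,0.03],0,1],[[0,0,0.03],0,1],[[0,0,0.02],0,1],[[0,0,0.02],0,1],[[0,0,0.02],0,1],[[0,0,0],0,1],[[0,0,0],0,1],[[0,0,0],0,1]]'
python3 -c "
from h import *
delta(536.1,36.8,60,20)"
```

```text
t: 10.25
eef_pos: [536.5, 36.3, 65.3]
tcp_rot: [3.141, -0.0, 0.351]
ft_force: [-1.7, -1.3, 4.7]
opening: 0.397
grip_force: 30.0
rows x,y,z [-0.004 -0.01   0.089] turn 0.02 pos [536.5  36.3  65.3] yaw 20.1 rp [ 3.1414e+00 -5.0000e-04] f [-1.72 -1.26  4.68] t 10.25 op 0.396530107727841 30.000801980495453
```

```bash
python3 -m inch '[[[-0.006,0,0],0,1],[[-0.006,0,0],0,1],[[0,0,0.005],0,1],[[0,0,0.005],0,1],[[0,0,0.005],0,1],[[0,0,0.005],0,1],[[0,0,0],0,1],[[0,0,0],0,1],[[0,0,0],0,1],[[0,0,0],0,1]]'
python3 - <<'E'
from h import *
delta(536.1,36.8,60,20)
p=eyes.read_camera("side")
cv2.imwrite("pics/m3c.png",cv2.resize(p["pixels"][160:220,289:369,::-1],(800,600),interpolation=cv2.INTER_CUBIC))
E
```

```text
t: 11.5
eef_pos: [535.9, 36.2, 64.3]
tcp_rot: [3.141, -0.001, 0.351]
ft_force: [-0.2, 0.2, 6.2]
opening: 0.397
grip_force: 30.0
rows x,y,z [ 0.007 -0.008  0.071] turn 0.02 pos [535.9  36.2  64.3] yaw 20.1 rp [ 3.1414e+00 -5.0000e-04] f [-0.23  0.16  6.16] t 11.5 op 0.3968261030541585 30.001034438610077
```

View pics/m3c.png

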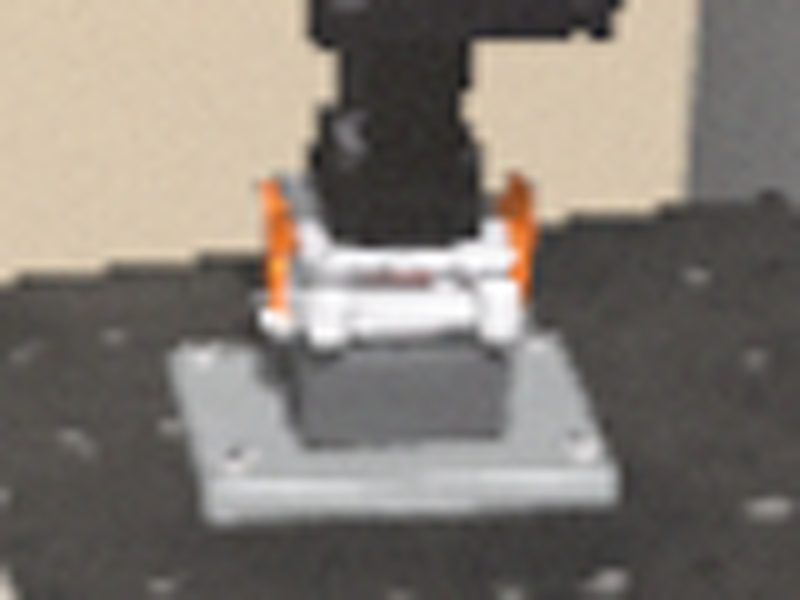

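The crop shows the flange (row 255) seated centrally between the two clips (columns 280 and 520), which lean outward, with the far lugs free. The lateral force is zeroed, so I press on in small steps.

```bash
for i in 1; do python3 -m inch '[[[0,0,0.005],0,1],[[0,0,0.005],0,1],[[0,0,0.005],0,1],[[0,0,0.005],0,1],[[0,0,0.005],0,1],[[0,0,0],0,1],[[0,0,0],0,1],[[0,0,0],0,1],[[0,0,0],0,1],[[0,0,0],0,1]]'; done
```

```text
t: 12.8
eef_pos: [536.1, 36.2, 63.1]
tcp_rot: [3.141, -0.001, 0.351]
ft_force: [-0.8, 0.3, 11.3]
opening: 0.396
grip_force: 30.0
```

```bash
python3 -m inch '[[[0,0,0.003],0,1],[[0,0,0.003],0,1],[[0,0,0.003],0,1],[[0,0,0],0,1],[[0,0,0],0,1],[[0,0,0],0,1],[[0,0,0],0,1],[[0,0,0],0,1],[[0,0,0],0,1],[[0,0,0],0,1]]'
python3 -c "
from h import *
s=env.state();print(s['ft_force'],s['moment'],s['eef_pos'])
p=eyes.read_camera('side')
cv2.imwrite('pics/m4c.png',cv2.resize(p['pixels'][165:205,302:357,::-1],(800,582),interpolation=cv2.INTER_CUBIC))"
```

```text
t: 14.05
eef_pos: [536.3, 36.3, 62.8]
tcp_rot: [3.141, -0.002, 0.351]
ft_force: [0.2, 1.3, 12.6]
opening: 0.396
grip_force: 30.0
[ 0.18481612  1.27146275 12.61667515] [ 0.11294849  0.21339105 -0.00209268] [536.28416484  36.27886582  62.82296264]
```

View pics/m4c.png

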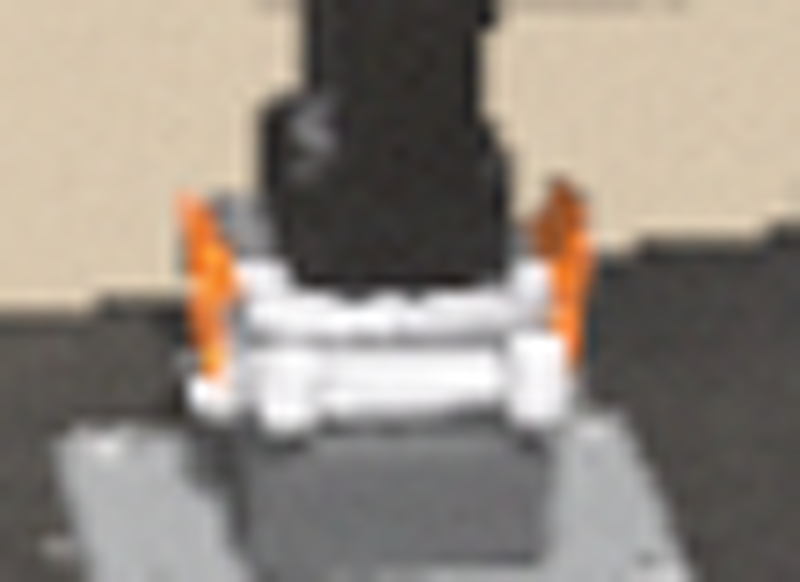

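The crop shows the flange still above the near lugs, and the near right lug (370, 535) seems to touch it. The moment agrees with contact at the (-x, +y) corner. I'll lift a little, compare the free moment, and shift toward mount -y.

```bash
python3 -m inch '[[[0,0,-0.04],0,1],[[0,0,-0.03],0,1],[[0,0.01,0],0,1],[[0,0.01,0],0,1],[[0,0,0],0,1],[[0,0,0],0,1],[[0,0,0],0,1],[[0,0,0],0,1],[[0,0,0],0,1],[[0,0,0],0,1]]'
python3 -c "
from h import *
s=env.state();print(s['ft_force'],s['moment'],s['eef_pos'],s['tcp_rot'])"
```

```text
t: 15.35
eef_pos: [536.1, 35.0, 66.2]
tcp_rot: [3.142, -0.0, 0.351]
ft_force: [-1.2, 2.0, -1.0]
opening: 0.398
grip_force: 30.0
[-1.16816823  1.97050798 -0.96982761] [ 0.29276796  0.2186776  -0.04802591] [536.09704773  34.98359103  66.18923788] [ 3.14151988e+00 -3.69299053e-05  3.50851534e-01]
```

```bash
python3 -m inch '[[[0,0,0.01],0,1],[[0,0,0.01],0,1],[[0,0,0.01],0,1],[[0,0,0.01],0,1],[[0,0,0.01],0,1],[[0,0,0.005],0,1],[[0,0,0],0,1],[[0,0,0],0,1],[[0,0,0],0,1],[[0,0,0],0,1]]'
python3 -c "
from h import *
s=env.state();print(s['ft_force'],s['moment'],s['eef_pos'],s['tcp_rot'])"
```

```text
t: 16.6
eef_pos: [536.7, 34.8, 63.4]
tcp_rot: [3.141, -0.001, 0.351]
ft_force: [-0.7, 0.5, 6.3]
opening: 0.4
grip_force: 30.0
[-0.65510216  0.48865737  6.32730199] [0.00702596 0.1191084  0.01521262] [536.66908454  34.83016047  63.39935796] [ 3.14077148e+00 -1.40380326e-03  3.50893841e-01]
```

```bash
python3 -m inch '[[[0,0,0.005],0,1],[[0,0,0.005],0,1],[[0,0,0.005],0,1],[[0,0,0.005],0,1],[[0,0,0],0,1],[[0,0,0],0,1],[[0,0,0],0,1],[[0,0,0],0,1],[[0,0,0],0,1],[[0,0,0],0,1]]'
python3 -c "
from h import *
s=env.state();print(s['ft_force'],s['moment'],s['eef_pos'],s['tcp_rot'])"
```

```text
t: 17.85
eef_pos: [537.1, 34.9, 62.9]
tcp_rot: [3.14, -0.003, 0.351]
ft_force: [-1.9, 2.2, 14.6]
opening: 0.4
grip_force: 30.0
[-1.85931331  2.21476795 14.59577012] [0.36036798 0.27564964 0.08035602] [537.12377762  34.91534108  62.93290201] [ 3.14032235e+00 -2.83892456e-03  3.50794414e-01]
```

```bash
cat > avg.py <<'E'
from h import *
np.set_printoptions(precision=3,suppress=True)
F=[];M=[];X=[];R=[];J=[]
for i in range(12):
    p=eyes.read_camera("side");s=env.state();F.append(s["ft_force"]);M.append(s["moment"]);X.append(s["eef_pos"]);R.append(s["tcp_rot"]);J.append(p["pixels"].astype(float))
for q in(F,M,X):print(np.mean(q,0),np.std(q,0))
np.save("avgimg.npy",np.mean(J,0)); print(np.mean(R,0),s["t"])
E
python3 avg.py; python3 - <<'E'
import numpy as np,cv2
a=np.load('avgimg.npy')[165:205,302:357,::-1]
cv2.imwrite('pics/m5c.png',cv2.resize(np.clip(a,0,255).astype(np.uint8),(800,582),interpolation=cv2.INTER_CUBIC))
E
```

```text
[-1.035  1.086 14.616] [0.48  0.489 0.567]
[0.287 0.25  0.033] [0.026 0.026 0.027]
[537.127  34.921  62.923] [0.012 0.015 0.009]
[ 3.14  -0.003  0.351] 18.45
```

View pics/m5c.png

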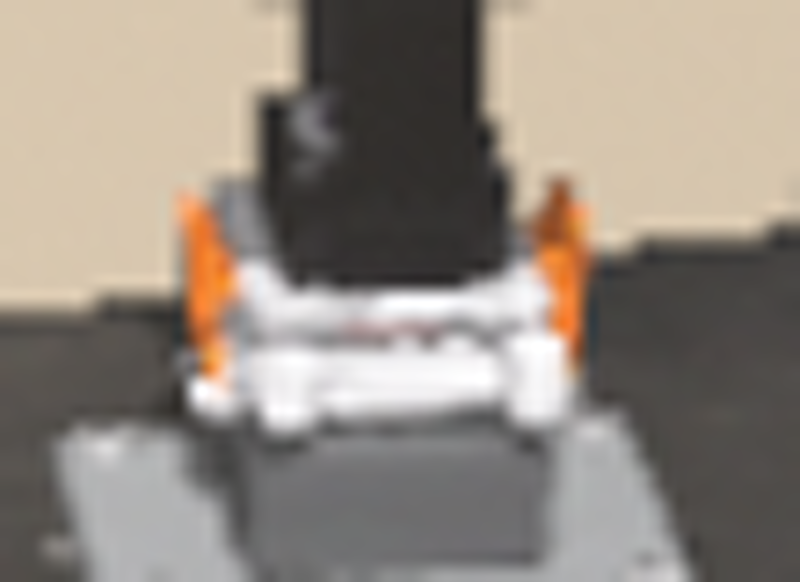

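Compared with before, the flange sits further back (a red sliver shows at (335, 390)) and the contact is now much stiffer, with the lateral force pushing to mount +y. So the shift was the wrong way: lift, and go 2 mm towards +y.

```bash
python3 -m inch '[[[0,0,-0.04],0,1],[[0,0,-0.04],0,1],[[0,-0.016,0],0,1],[[0,-0.017,0],0,1],[[0,0,0],0,1],[[0,0,0],0,1],[[0,0,0],0,1],[[0,0,0],0,1],[[0,0,0],0,1],[[0,0,0],0,1]]'
python3 avg.py
python3 -m inch '[[[0,0,0.01],0,1],[[0,0,0.01],0,1],[[0,0,0.01],0,1],[[0,0,0.01],0,1],[[0,0,0.01],0,1],[[0,0,0],0,1],[[0,0,0],0,1],[[0,0,0],0,1],[[0,0,0],0,1],[[0,0,0],0,1]]'
python3 avg.py
```

```text
t: 19.7
eef_pos: [535.4, 36.9, 66.5]
tcp_rot: [3.142, -0.0, 0.351]
ft_force: [0.8, -1.8, 0.3]
opening: 0.397
grip_force: 30.0
[ 1.074 -2.242  0.619] [0.412 0.595 0.4  ]
[-0.39  -0.052  0.025] [0.028 0.029 0.035]
[535.428  36.877  66.506] [0.015 0.01  0.009]
[ 3.142 -0.     0.351] 20.3
t: 21.55
eef_pos: [535.5, 37.0, 63.8]
tcp_rot: [3.142, -0.0, 0.351]
ft_force: [0.8, 0.3, 6.5]
opening: 0.399
grip_force: 30.0
[ 0.    -0.189  5.558] [0.431 0.245 0.406]
[0.002 0.122 0.011] [0.018 0.027 0.029]
[535.516  37.022  63.755] [0.017 0.016 0.009]
[ 3.142 -0.     0.351] 22.15
```

```bash
python3 -m inch '[[[0,0,0.005],0,1],[[0,0,0.005],0,1],[[0,0,0.005],0,1],[[0,0,0.002],0,1],[[0,0,0],0,1],[[0,0,0],0,1],[[0,0,0],0,1],[[0,0,0],0,1],[[0,0,0],0,1],[[0,0,0],0,1]]'
python3 avg.py
```

```text
t: 23.4
eef_pos: [535.7, 37.0, 63.1]
tcp_rot: [3.141, -0.001, 0.351]
ft_force: [-0.2, 0.2, 9.4]
opening: 0.399
grip_force: 30.0
[-0.195  0.071 10.159] [0.437 0.227 0.537]
[0.071 0.177 0.021] [0.027 0.025 0.033]
[535.739  37.041  63.091] [0.015 0.012 0.011]
[ 3.141 -0.001  0.351] 24.0
```

```bash
python3 - <<'E'
from h import *
import pickle
np.set_printoptions(precision=2,suppress=True)
P=pickle.load(open("p0.pkl","rb"));T,S=P["top"],P["side"]
G={k:cv2.GaussianBlur(cv2.cvtColor(P[k]["pixels"],cv2.COLOR_RGB2GRAY),(0,0),.6).astype(float) for k in P}
def edge(name,x0,y0,x1,y1,n=25,w=5):   # approx edge in (col,row); subpixel max gradient along normal, robust fit, -> world z=10
    from scipy.ndimage import map_coordinates as mc
    d=np.array([x1-x0,y1-y0],float);L=np.linalg.norm(d);d/=L;nrm=np.array([-d[1],d[0]]);t=np.arange(-w,w+.01,.1);pts=[]
    for s in np.linspace(.1*L,.9*L,n):
        q=np.array([x0,y0])+d*s+t[:,None]*nrm;v=mc(G[name],[q[:,1],q[:,0]],order=1);g=np.abs(np.gradient(v))
        g=np.convolve(g,np.ones(9)/9,'same');pts.append(q[np.argmax(g)])
    pts=np.array(pts,np.float32);vx,vy,cx,cy=cv2.fitLine(pts,cv2.DIST_HUBER,0,.01,.01).ravel()
    r=np.abs((pts-[cx,cy])@np.array([-vy,vx]))
    A=atz(P[name],(cy-vy*15,cx-vx*15),10);B=atz(P[name],(cy+vy*15,cx+vx*15),10);e=A-B
    print(name,"angle mod90",np.degrees(np.arctan2(e[1],e[0]))%90,"resid",np.median(r),r.max(),"pt",(A+B)/2)
m=lambda x,y:(340+x/6.094,226+y/6.042)
edge("top",*m(48,67),*m(135,288))
edge("top",*m(48,67),*m(240,2))
edge("top",*m(250,10),*m(330,237))
s=lambda x,y:(258+x/5.714,115+y/5.714)
edge("side",*s(290,535),*s(528,520),w=2)
edge("side",*s(275,458),*s(297,545),w=3)
edge("side",*s(497,452),*s(528,525),w=3)
# seat edges/body edges
edge("side",*s(352,440),*s(470,447),w=1)
E
```

```text
top angle mod90 21.003831722387066 resid 0.10694207 0.40945292 pt [529.95  77.54  10.  ]
top angle mod90 21.62526270470171 resid 0.20259202 1.4358847 pt [582.89  55.65  10.  ]
top angle mod90 20.71349830572719 resid 1.4861621 2.3175676 pt [545.3    1.23  10.  ]
side angle mod90 32.02547371435812 resid 0.59452015 2.4305346 pt [523.    74.36  10.  ]
side angle mod90 20.477654806534503 resid 0.16285075 0.5432901 pt [583.63  57.27  10.  ]
side angle mod90 19.970538657528778 resid 0.19604981 0.4119004 pt [490.12  22.48  10.  ]
side angle mod90 18.209386110167415 resid 0.052676085 1.1293066 pt [542.07  -4.82  10.  ]
```

```bash
python3 -m inch '[[[0,0,-0.02],0,1],[[0,-0.008,0],-0.14,1],[[0,0,0.01],0,1],[[0,0,0.01],0,1],[[0,0,0.005],0,1],[[0,0,0.005],0,1],[[0,0,0.003],0,1],[[0,0,0],0,1],[[0,0,0],0,1],[[0,0,0],0,1]]'
python3 -c "
from h import *
for i in range(4): eyes.read_camera('side'); delta(536.1,36.8,60,20)" | cut -c40-
```

```text
t: 25.25
eef_pos: [535.7, 37.4, 62.0]
tcp_rot: [3.141, -0.001, 0.363]
ft_force: [0.5, -1.5, 6.4]
opening: 0.394
grip_force: 30.0
62 pos [535.7  37.4  62.1] yaw 20.81 rp [ 3.1411e+00 -1.3000e-03] f [ 1.39 -0.74  5.65] t 25.3 op 0.3959000665869492 30.00093787908554
62 pos [535.7  37.4  62. ] yaw 20.81 rp [ 3.1412e+00 -1.2000e-03] f [ 0.55 -0.17  5.83] t 25.35 op 0.3943084092250914 30.001111328601837
62 pos [535.7  37.4  62. ] yaw 20.81 rp [ 3.1412e+00 -1.2000e-03] f [ 0.83 -0.8   5.72] t 25.4 op 0.3969404198230304 30.001176595687866
62 pos [535.7  37.4  62. ] yaw 20.81 rp [ 3.1412e+00 -1.2000e-03] f [1.58 0.09 5.93] t 25.45 op 0.3939619897353931 30.001109540462494
```

The alignment was the cause: it is now deeper at less force. Press on.

```bash
python3 -m inch '[[[0,0,0.005],0,1],[[0,0,0.005],0,1],[[0,0,0.005],0,1],[[0,0,0.005],0,1],[[0,0,0.005],0,1],[[0,0,0],0,1],[[0,0,0],0,1],[[0,0,0],0,1],[[0,0,0],0,1],[[0,0,0],0,1]]'
```

```text
t: 26.7
eef_pos: [535.2, 37.3, 60.2]
tcp_rot: [3.142, -0.0, 0.363]
ft_force: [3.0, -0.2, 1.8]
opening: 0.401
grip_force: 30.0
```

```bash
python3 -m inch '[[[0,0,0.005],0,1],[[0,0,0.005],0,1],[[0,0,0.005],0,1],[[0,0,0.005],0,1],[[0,0,0],0,1],[[0,0,0],0,1],[[0,0,0],0,1],[[0,0,0],0,1],[[0,0,0],0,1],[[0,0,0],0,1]]'
```

```text
t: 27.95
eef_pos: [534.9, 37.3, 58.7]
tcp_rot: [-3.141, 0.001, 0.363]
ft_force: [1.8, -0.3, -13.1]
opening: 0.395
grip_force: 30.0
```

```bash
python3 -m inch '[[[0,0,0.005],0,1],[[0,0,0.005],0,1],[[0,0,0.005],0,1],[[0,0,0.005],0,1],[[0,0,0],0,1],[[0,0,0],0,1],[[0,0,0],0,1],[[0,0,0],0,1],[[0,0,0],0,1],[[0,0,0],0,1]]'
```

```text
t: 29.2
eef_pos: [535.4, 37.4, 57.8]
tcp_rot: [3.141, -0.0, 0.363]
ft_force: [-1.3, 0.7, 3.1]
opening: 0.398
grip_force: 30.0
```

```bash
python3 -m inch '[[[0,0,0.004],0,1],[[0,0,0.004],0,1],[[0,0,0],0,1],[[0,0,0],0,1],[[0,0,0],0,1],[[0,0,0],0,1],[[0,0,0],0,1],[[0,0,0],0,1],[[0,0,0],0,1],[[0,0,0],0,1]]'
```

```text
t: 30.45
eef_pos: [535.4, 37.4, 57.4]
tcp_rot: [3.141, -0.0, 0.363]
ft_force: [0.7, 1.8, 3.3]
opening: 0.397
grip_force: 30.0
```

```bash
python3 -m inch '[[[0,0,0],0,-0.2],[[0,0,0],0,-0.2],[[0,0,0],0,-0.2],[[0,0,0],0,-0.2],[[0,0,0],0,-0.2],[[0,0,0],0,-0.2],[[0,0,-0.05],0,-0.2],[[0,0,-0.2],0,-0.2],[[0,0,-0.5],0,-0.2],[[0,0,-0.6],0,-0.2]]'
python3 - <<'E'
from h import *
delta(536,37,60,20)
p=eyes.read_camera("side")
cv2.imwrite("pics/m6c.png",cv2.resize(p["pixels"][150:210,289:369,::-1],(800,600),interpolation=cv2.INTER_CUBIC))
E
```

```text
t: 31.7
eef_pos: [535.1, 37.3, 139.7]
tcp_rot: [-3.141, 0.0, 0.363]
ft_force: [0.3, -0.3, -0.3]
opening: 0.6
grip_force: 0.0
rows x,y,z [0.013 0.011 1.328] turn 0.159 pos [535.1  37.3 139.7] yaw 20.8 rp [-3.1414e+00  4.0000e-04] f [ 0.25 -0.32 -0.33] t 31.7 op 0.6002566669360484 0.0
```

View pics/m6c.png

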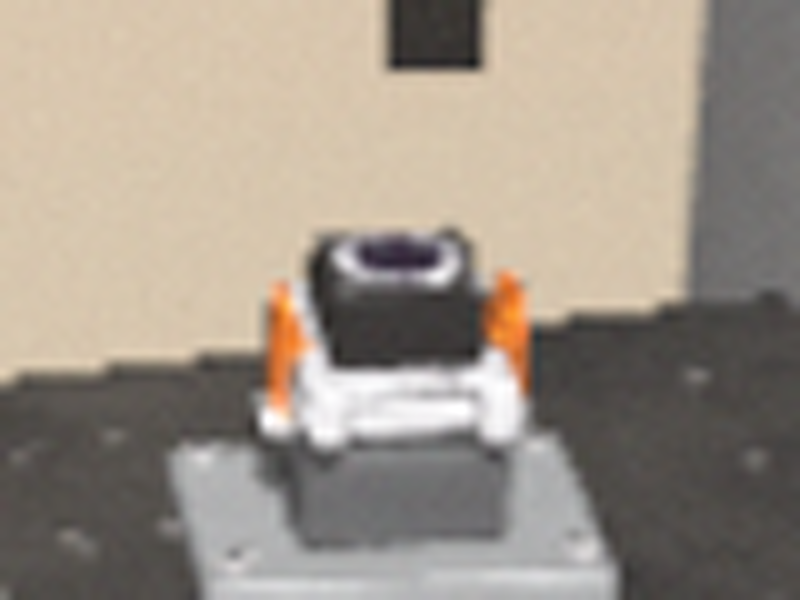

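The crop shows the head level (ring at (255, 398)), the flange low between the lugs, and both clips (columns 285 and 510) back in their closed posture. The gripper is clear, so I hand in.

```bash
python3 -c "
from cell import env
print(env.job_done())"
```

```text
the job is handed in; nothing more can be done
None
```

The head is in the mount: I felt the clips snap, and the last side view shows it level with both clips closed over the flange and the gripper clear. The job was handed in about 32 s into the run; no verdict came back.

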